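# Snap the horn stake head onto the square drive and swing it over the toe

## Robot

A 6-joint arm with a two-finger parallel gripper is mounted at the origin on a cart in front of the work surface, level with it; the furniture and walls round the work are solid. World frame = base frame: x ahead of the robot, y to its left, z up, the work surface at z = 0. Lengths are in mm, angles in rad, forces in N, time in s.
With the tool pointing down it reaches from about 350 to 975 mm from the base axis. Payload 7.1 kg.
Tool frame: the origin (TCP) lies between the finger pads; the fingertips stand finger_overhang ahead of it and the grasp point (between the pads) is the TCP (finger_overhang is the distance from the TCP to the fingertips, in mm); z points along the fingers, x is the direction in which the jaws open and shut, and the axes are right-handed (so a half turn about z gives the same grasp; the last joint's range is limited). The gripper opens to 88 mm and grips with 3 to 60 N. Pads are 20 mm wide; open, the fingers measure 115 mm over their backs; the gripper's body (75 mm by 178 mm) begins 61 mm behind the grasp point.
Start: joints at [1.086, 0.423, 1.63, -0, 1.089, -0.019], TCP at [280.679, 558.412, 241.675] pointing down, gripper open.
Joint ranges: [-3, 3], [-0.9, 2.11], [0.09, 2.58], [-1.31, 4.45], [0.11, 2.69], [-2.54, 2.54]. Speed limits (rad/s): [2.39, 2.39, 3.01, 3.14, 3.14, 3.14].

## Interface

Orientations are given as [roll, pitch, yaw] about the fixed x, y, z axes, in that order (R = Rz(yaw) Ry(pitch) Rx(roll)).
In Python, from plant import get_state, read_camera, get_calibration, job_done, finger_overhang gives the robot as it stands. The module is installed in compiled form; this text tells all that it offers.
- The arm moves only by the tool move_arm, never from a script. Its argument "plan" is a list of rows, each a list of 3 entries, a list of its own where there are three numbers: the closure, from 0 (fully open) to 1 (shut), then the shift along the world's x, y, z in mm, then the turn about the world's z in degrees. In form: [[hand, [tx, ty, tz], yaw], ...]. A call has 1 to 5 rows; each row is the pose to reach, as a shift and turn from the pose commanded when the call began; what a row does not reach only later rows make up. A row lasts 1/10 s, in which the tool goes at most 50 mm and 8.59 degrees, less where a joint would pass 70% of its speed; a pose out of reach is approached as far as the arm can. A call with a gripper value outside its range is refused whole. The fingers move at their own pace and stop on an object; "grip_force" is the grip in N (left out, the last holds). Time passes only in rows, so rows that repeat a pose let the fingers close. It gives the time, the measured TCP pose, the force and the opening at its end, in the units of the state.
- get_state(): the state, without advancing time (a new reading comes with each control period).
- read_camera(name): name is "scene" or "top" or "wrist"; returns (picture, depth): 400x640x3 uint8, blue, green, red; 400x640 float32, mm along the optical axis (not along the pixel's ray), 0 where there is no reading.
- get_calibration(name): a dict with "intrinsics" (3x3 intrinsics, pixels), "T" (4x4, takes a point from camera to world coordinates). Camera axes: x right, y up, looking along -z (the intrinsics and any distortion apply to the point x, -y, -z); pixel columns grow to the right and rows downward; lengths in mm; the calibration is good to about 2 mm. The wrist camera is an equidistant fisheye: a pixel r from the principal point sees the ray r / f radians off the axis. A picture is of the moment at which its call begins: read the wrist's pose just before it. get_calibration takes no time and is no camera call; for the wrist camera it gives the pose at the moment of the call.
- job_done(): hands the job in, once; it reports no verdict.
The state is a dict: "time": time; "q": joint angles; "qvel": joint speeds; "joint_torque": joint torques, N m; "tool_pos": TCP position; "tcp_rot": TCP orientation; "wrist_force": force on the tool from outside, world axes, zero at the start; "moment": the same for the moment, N m; "width": finger opening in mm.
Only numpy, scipy, OpenCV 4.12 (cv2) and the standard library are available. Lean on these libraries where they do the work, as an engineer would, in place of code of your own. Each camera call takes 0.05 s, during which the arm holds its last target.

## Task

Take the steel stake head with the tapered horn and push its square socket down onto the upright square drive of the stake post, gently and without forcing it, until the spring ball clicks and the head sits fully home on the collar. Then swing the head round on the post until its horn points straight out over the long toe of the foot, and let go; leave the other two heads and the things on the bench where they are.

Things in the scene. Friction and masses are not known exactly. Their poses are not given: they have to be found in the camera images.
- horn_head_center (a point): Centre, 30 mm above its underside, of the upright steel stake head with the horn (60 mm high, 0.2 to 0.33 kg). Below: round barrel, diameter 34 mm, 0 to 32 mm. On it a block 24 mm wide (y), 40 mm long (x), 32 to 60 mm high: grip it across its 24 mm from above, fingertips 33 mm or more above the underside. One round tapered horn juts out along -x. z up.
- horn_tip (a point): Tip of the horn, the only one on the bench: 50 mm along -x from the head's axis, 47 mm above its underside. Same axes as the head.
- socket_mouth (a point): Centre of the horn head's underside, on its axis; same axes as the head. Here opens its square socket: 17.4 mm wide, sides along x and y, 24.5 mm deep. Inside, a groove runs all round from 5 to 13.5 mm above the underside; the drive's spring ball snaps into it.
- stake_post: Fixed steel post; origin at the centre of its underside on the bench, z up. Round foot, diameter 80 mm, 14 mm high, with one long toe 30 mm wide along -x. A column (diameter 34 mm) carries a turning collar (diameter 38 mm) with an upright square drive; both turn together about the post's axis, stiffly (0.15 N m), and stay where left.
- drive_top (a point): Centre of the flat top of the 16 mm square drive, 72 mm above the bench (a point of the fixed post, so its axes do NOT show the drive's angle). At the start the square stands 17 to 73 degrees off the toe's direction (it repeats every 90): find it by feel or sight. Its top edges are bevelled by 1 mm; the head drops on when within about 10 degrees, in any of 4 positions.
- collar (a point): Centre of the collar's top face at the drive's foot, 50 mm above the bench, where the head's underside rests when home. A spring ball stands 2.5 mm out of one side of the drive, 8.5 mm above this. Going down, the head slides freely about 9 mm, then the ball resists (7 to 16 N), then snaps in. Contact forces over 60 N in all between head and post, wedging included, are forcing it.
- toe_tip (a point): End of the foot's long toe, 83 mm along -x from the post's axis, 12 mm above the bench. Seen from above, the horn must finally point from the axis to here.
- saddle_head: Bystander: stake head of the same build whose top is a horizontal half-round bar 52 mm long, no horn. Origin at the centre of its underside; 60 mm high. Leave it alone.
- blade_head: Bystander: stake head of the same build topped by a flat straight blade 76 mm long and 12 mm wide, no horn. Origin at the centre of its underside; 60 mm high. Leave it alone.
- cuff: Bystander: open silver cuff bracelet, 54x59x22 mm, origin under its centre.
- steel_block: Bystander: square steel bench block, 62x62x20 mm, origin under its centre.
- loupe: Bystander: hand magnifier, 42x87x9 mm, origin under its centre.
- file_a: Bystander: needle file, 7x144x7 mm, origin under its centre.
- tongs: Bystander: steel tweezers, 13x122x9 mm, origin under their centre.
Things that resemble listed ones, but are neither listed nor needed, are in the scene too. What is shaped like the part that bears horn_head_center but blue is not meant.

How it is judged:
By the outcome, as a careful person would: the job done as asked, in the order asked, and still so for the second after the job is handed in, with the robot touching nothing.
It also fails if it takes over 58 s, if anything falls off the work surface, if the arm or the gripper's body presses on something with over 40 N, if the wrist force passes 120 N, or if a joint passes its speed limit or range.

## Working session

There is one attempt and no reset: what is moved stays moved. The work goes in short steps, Python scripts to look and compute and a tool call to move; the robot and the scene stay as the last step left them, time stands still between calls to the robot, and variables do not carry over. Pictures are saved under pics/ and viewed, and the job is handed in when it is done.

Besides the shell and the picture viewer there is one more tool, called as name([rows], argument=value, ...), one row to a line, values as JSON. move_arm: Moves the arm, as the interface text tells. Its arguments: {"type":"object","properties":{"plan":{"type":"array","items":{"type":"array"}},"grip_force":{"type":"number"}},"required":["plan"]}

```bash
mkdir -p pics; cat > h.py <<'E'
import numpy as np, cv2
from plant import *
def snap(n,f):
    im,d=read_camera(n); c=get_calibration(n)
    cv2.imwrite(f'pics/{f}.png',im); np.savez(f'pics/{f}.npz',im=im,d=d,K=c['intrinsics'],T=c['T'])
    return im,d,c
def cloud(f):
    z=np.load(f'pics/{f}.npz'); d=z['d'];K=z['K'];T=z['T']
    v,u=np.mgrid[:400,:640]
    X=(u-K[0,2])/K[0,0]*d; Y=(v-K[1,2])/K[1,1]*d
    P=np.stack([X,-Y,-d,np.ones_like(d)],-1)@T.T
    P=P[...,:3]; P[d==0]=np.nan
    return z['im'],P
E
python3 - <<'E'
from h import *
s=get_state(); print(s); print(finger_overhang)
for n in ['scene','top']:
    im,d,c=snap(n,n+'0'); print(n,c)
E
```

```text
{'time': 0.0, 'q': array([ 1.08601603e+00,  4.23849902e-01,  1.63067521e+00,  1.59930607e-05,
        1.08857526e+00, -1.90284655e-02]), 'qvel': array([ 0.00015886, -0.00158915,  0.00252975, -0.00042807, -0.00131349,
        0.00014381]), 'joint_torque': array([ 1.37854749e-03, -5.44625759e+01, -2.73664552e+01,  6.44350913e-02,
        2.27023620e-02, -1.33688422e-04]), 'tool_pos': array([280.43331501, 557.97717344, 240.90181915]), 'tcp_rot': array([-3.14154981e+00,  1.50717740e-03,  1.10503710e+00]), 'wrist_force': array([-0.58032992, -0.34007038,  0.18741418]), 'moment': array([-0.05173602,  0.02384566, -0.00039086]), 'width': 87.91972818625841}
19.0
scene {'intrinsics': array([[499.58804244,   0.        , 311.08111293],
       [  0.        , 499.58804244, 203.11944444],
       [  0.        ,   0.        ,   1.        ]]), 'T': array([[ 8.24013154e-01,  4.22149649e-01, -3.77878282e-01,
         1.64818922e+02],
       [-5.66570545e-01,  6.14408668e-01, -5.49089980e-01,
        -6.40331425e+02],
       [ 3.73549322e-04,  6.66552071e-01,  7.45458381e-01,
         8.86387464e+02],
       [ 0.00000000e+00,  0.00000000e+00,  0.00000000e+00,
         1.00000000e+00]])}
top {'intrinsics': array([[444.46880703,   0.        , 324.8333996 ],
       [  0.        , 444.46880703, 196.88907325],
       [  0.        ,   0.        ,   1.        ]]), 'T': array([[ 3.21737782e-03,  9.97459871e-01, -7.11579531e-02,
         4.98897667e+02],
       [-9.99854003e-01,  4.40292348e-03,  1.65101909e-02,
        -1.34801669e+01],
       [ 1.67815560e-02,  7.10944447e-02,  9.97328411e-01,
         1.24589570e+03],
       [ 0.00000000e+00,  0.00000000e+00,  0.00000000e+00,
         1.00000000e+00]])}
```

View pics/scene0.png

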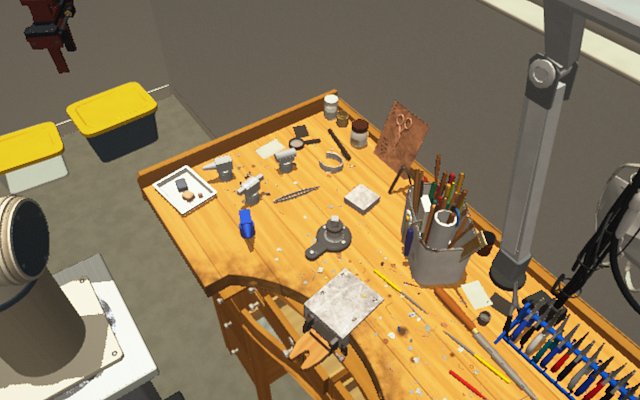

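View pics/top0.png

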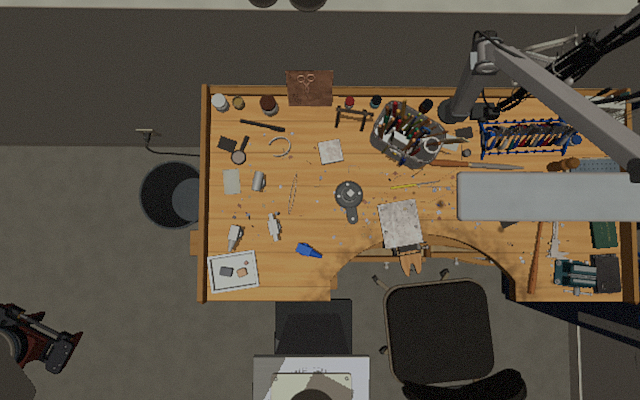

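The post is at scene (334,235), and three grey heads stand near (222,165), (286,158) and (250,187). I'll zoom in on them.

```bash
python3 - <<'E'
from h import *
im,P=cloud('scene0')
a=cv2.resize(im[135:215,190:330],None,fx=5.7,fy=5.7,interpolation=cv2.INTER_CUBIC); cv2.imwrite('pics/s1.png',a)
im,Q=cloud('top0')
a=cv2.resize(im[165:255,215:375],None,fx=5,fy=5,interpolation=cv2.INTER_CUBIC); cv2.imwrite('pics/t1.png',a)
for n,(u,v) in dict(h1=(222,157),h2=(286,152),h3=(252,180),drive=(335,220)).items(): print(n,P[v,u].round())
for n,(u,v) in dict(a=(234,235),b=(274,225),c=(259,180),post=(348,192)).items(): print(n,Q[v,u].round())
E
```

```text
h1 [492. 215.  58.]
h2 [629. 142.  59.]
h3 [513. 107.  57.]
drive [ 593. -108.   71.]
a [481. 207.  62.]
b [508. 101.  63.]
c [628. 143.  61.]
post [596. -94.  73.]
```

View pics/s1.png

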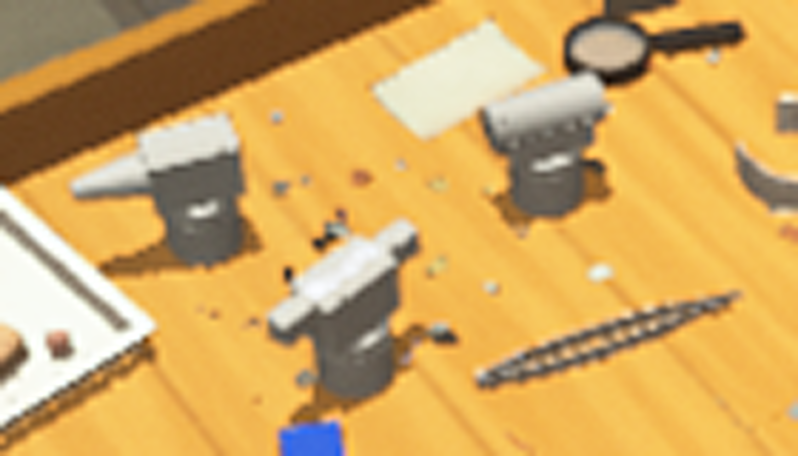

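View pics/t1.png

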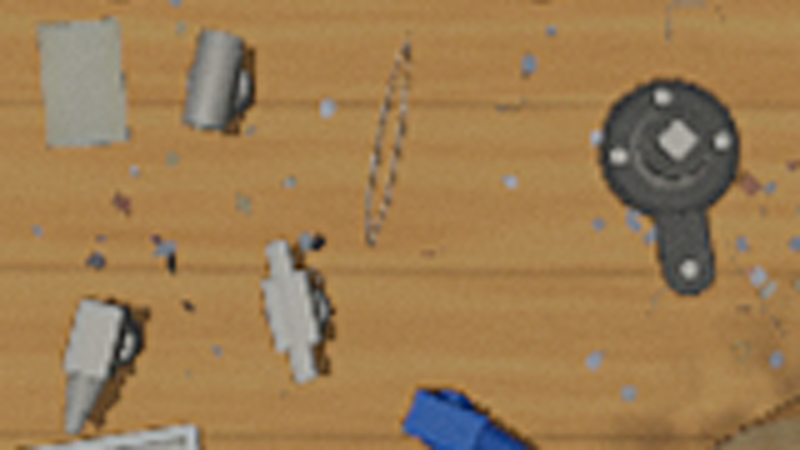

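The horn head is the left one: block at top crop (95,340), horn running down to (75,425). The blade is at (292,310) and the saddle at (215,80). The drive is at (680,140) and looks about 45° off. Next I'll measure the poses.

```bash
python3 - <<'E'
from h import *
im,Q=cloud('top0'); im2,P=cloud('scene0')
def rect(C,cx,cy,r,zl,zh,lab):
    m=(np.hypot(C[...,0]-cx,C[...,1]-cy)<r)&(C[...,2]>zl)&(C[...,2]<zh)
    p=C[m]; 
    if len(p)<5: print(lab,len(p)); return
    rr=cv2.minAreaRect(p[:,:2].astype(np.float32)); print(lab,len(p),'z',np.median(p[:,2]).round(1),'mean',p[:,:2].mean(0).round(1),'rect',np.round(rr[0],1),np.round(rr[1],1),round(rr[2],1))
for n,C in (('top',Q),('scene',P)):
    rect(C,484,210,40,54,70,n+' block')
    rect(C,470,210,60,36,54,n+' horn')
    rect(C,594,-98,25,66,80,n+' drive')
    rect(C,594,-98,60,44,56,n+' collar')
    rect(C,560,-98,110,8,20,n+' foot')
    m=(np.hypot(C[...,0]-560,C[...,1]+98)<110)&(C[...,2]>7)&(C[...,2]<20)&(C[...,0]<548)
    p=C[m][:,:2]; print('toe',len(p),p.mean(0),p[:,0].min())
E
```

```text
top block 177 z 60.6 mean [482.9 211.3] rect [477.1 213.3] [24.3 63.9] 75.0
top horn 51 z 51.0 mean [468.9 209.2] rect [472.5 210.6] [24.5 72.2] 76.6
top drive 40 z 73.1 mean [594.8 -98.6] rect [595.3 -99. ] [15.  16.4] 45.2
top collar 105 z 51.3 mean [595.  -98.7] rect [595.6 -99.1] [34.4 36. ] 45.1
top foot 714 z 13.6 mean [ 573.9 -110.2] rect [545.4 -95.5] [208.6 169.7] 61.5
toe 210 [ 527.36765603 -128.15220681] 459.26599549691053
scene block 148 z 58.4 mean [486.4 204. ] rect [481.8 206.7] [28.5 54.3] 75.3
scene horn 157 z 47.5 mean [472.3 201.1] rect [471.3 202.3] [14.9 69.6] 60.5
scene drive 52 z 70.5 mean [ 594.3 -105.1] rect [ 595.2 -104.2] [18.5 15.6] 45.3
scene collar 148 z 48.9 mean [ 592.4 -108.5] rect [ 593.6 -106.4] [33.7 37.1] 48.3
scene foot 747 z 12.3 mean [ 572.8 -115.1] rect [ 558.7 -130.2] [151.6  95. ] 47.6
toe 189 [ 531.20360283 -121.56715282] 473.1956199241898
```

move_arm([
  [0.3, [120, -205, 0], 12],
  [0.3, [120, -205, 0], 12],
  [0.3, [120, -205, 0], 12],
  [0.3, [120, -205, 0], 12],
  [0.3, [120, -205, 0], 12],
])

```text
time: 0.6
tool_pos: [401.3, 350.9, 241.4]
tcp_rot: [-3.141, 0.001, 1.314]
wrist_force: [-0.2, 0.8, 0.4]
width: 62.1
```

```bash
python3 - <<'E'
from h import *
s=get_state(); print(s['time'],s['tool_pos'],np.degrees(s['tcp_rot']),s['wrist_force'])
im,d,c=snap('wrist','w0'); print(c)
E
```

```text
0.6 [401.3371905  350.90955622 241.42203691] [-1.79988437e+02  4.87871527e-02  7.52748093e+01] [-0.18295834  0.82446223  0.41973144]
{'intrinsics': array([[309.70691629,   0.        , 316.52073106],
       [  0.        , 309.70691629, 203.55313615],
       [  0.        ,   0.        ,   1.        ]]), 'T': array([[ 2.56101421e-01, -9.31594445e-01, -2.57960951e-01,
         3.32296653e+02],
       [ 9.66645809e-01,  2.46034862e-01,  7.11528402e-02,
         3.66952912e+02],
       [-2.81820377e-03, -2.67579216e-01,  9.63531744e-01,
         3.83166871e+02],
       [ 0.00000000e+00,  0.00000000e+00,  0.00000000e+00,
         1.00000000e+00]])}
```

View pics/w0.png

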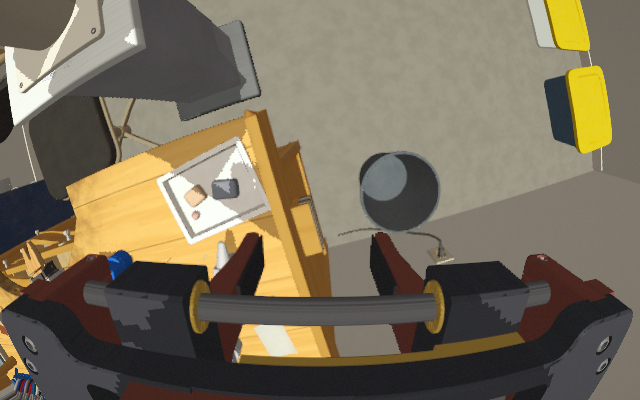

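move_arm([
  [0.3, [145, -160, -40], 0],
  [0.3, [145, -160, -40], 0],
  [0.3, [145, -160, -40], 0],
  [0.3, [145, -160, -40], 0],
  [0.3, [145, -160, -40], 0],
])

```text
time: 1.15
tool_pos: [547.6, 190.3, 200.6]
tcp_rot: [-3.141, 0.001, 1.312]
wrist_force: [0.2, 0.3, 0.6]
width: 61.6
```

```bash
cat >> h.py <<'E'
def wcloud(f):
    z=np.load(f'pics/{f}.npz'); d=z['d'];K=z['K'];T=z['T']
    v,u=np.mgrid[:400,:640]
    x=(u-K[0,2])/K[0,0]; y=(v-K[1,2])/K[1,1]; r=np.hypot(x,y)+1e-9
    k=np.tan(np.minimum(r,1.5))/r
    P=np.stack([x*k*d,-y*k*d,-d,np.ones_like(d)],-1)@T.T
    P=P[...,:3]; P[d==0]=np.nan
    return z['im'],P
E
python3 - <<'E'
from h import *
s=get_state(); print(s['time'],s['tool_pos'],np.degrees(s['tcp_rot']),s['wrist_force'])
im,d,c=snap('wrist','w1'); print(c['T'][:3,3])
E
```

```text
1.15 [547.57130704 190.27637295 200.58081972] [-1.79984115e+02  5.36974902e-02  7.51521812e+01] [0.20097771 0.27001145 0.62962362]
[477.61664833 208.81745983 342.23321457]
```

View pics/w1.png

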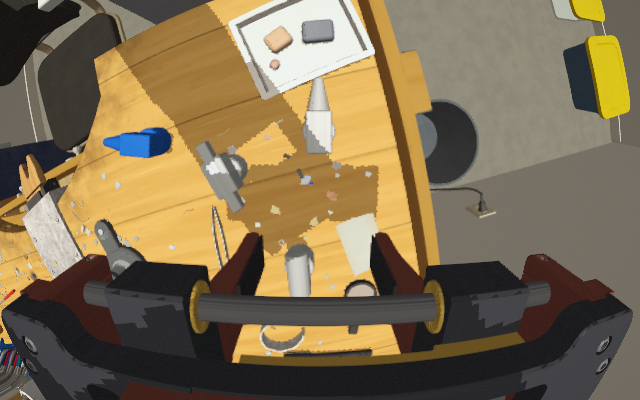

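The horn head's block is at (318,130) with its horn up to (320,80). The saddle is at (298,265) and the blade at (222,178).

```bash
python3 - <<'E'
from h import *
im,C=wcloud('w1')
m=np.zeros((400,640),bool); m[70:160,295:345]=1
for zl,zh,l in((55,66,'block'),(36,55,'horn+')):
    mm=m&(C[...,2]>zl)&(C[...,2]<zh); p=C[mm]
    r=cv2.minAreaRect(p[:,:2].astype(np.float32)); print(l,len(p),np.median(p[:,2]),p.mean(0),r)
print(C[85:160:5,319].round(1))
a=cv2.resize(im[60:170,260:380],None,fx=5,fy=5,interpolation=cv2.INTER_CUBIC); cv2.imwrite('pics/w1c.png',a)
E
```

```text
block 1204 58.35872036428438 [487.7989757  207.90428517  58.27665799] ((483.94921875, 208.68405151367188), (24.643667221069336, 49.25837707519531), 75.39791870117188)
horn+ 467 51.572778441751154 [455.43539867 215.88422888  51.34888817] ((461.2565002441406, 214.11044311523438), (19.755266189575195, 47.560211181640625), 80.33958435058594)
[[446.2 219.2  50.7]
 [451.  217.9  52.8]
 [455.6 216.7  52.7]
 [460.1 215.4  52.6]
 [464.7 214.2  54.2]
 [469.3 213.   56. ]
 [473.7 211.8  57.9]
 [478.2 210.6  58.1]
 [482.6 209.4  58. ]
 [487.  208.2  58.9]
 [491.5 207.1  58.8]
 [495.9 205.9  59. ]
 [500.4 204.7  57.9]
 [504.8 203.5  58.4]
 [516.1 200.9  -2.4]]
```

View pics/w1c.png

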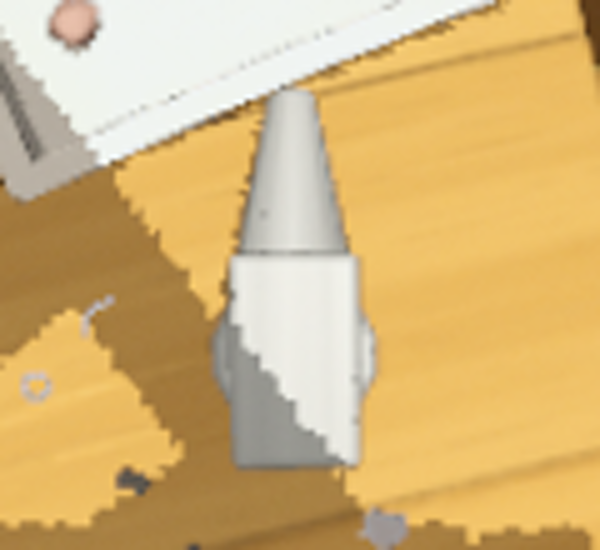

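move_arm([
  [0.3, [-59, 17.5, 0], 0],
  [0.3, [-59, 17.5, -50], 0],
  [0.3, [-59, 17.5, -90], 0],
  [0.3, [-59, 17.5, -110], 0],
  [0.3, [-59, 17.5, -110], 0],
])

```text
time: 1.7
tool_pos: [484.1, 210.6, 89.0]
tcp_rot: [-3.137, 0.004, 1.315]
wrist_force: [0.2, -0.3, 0.7]
width: 61.7
```

```bash
python3 - <<'E'
from h import *
s=get_state(); print(s['time'],s['tool_pos'],np.degrees(s['tcp_rot']),s['wrist_force'])
im,d,c=snap('scene','s2'); a=cv2.resize(im[100:220,150:330],None,fx=4.4,fy=4.4,interpolation=cv2.INTER_CUBIC); cv2.imwrite('pics/s2c.png',a)
E
```

```text
1.7 [484.09181489 210.56192414  89.00681242] [-179.71821887    0.20595118   75.34839709] [ 0.19137557 -0.26671027  0.74581389]
```

View pics/s2c.png

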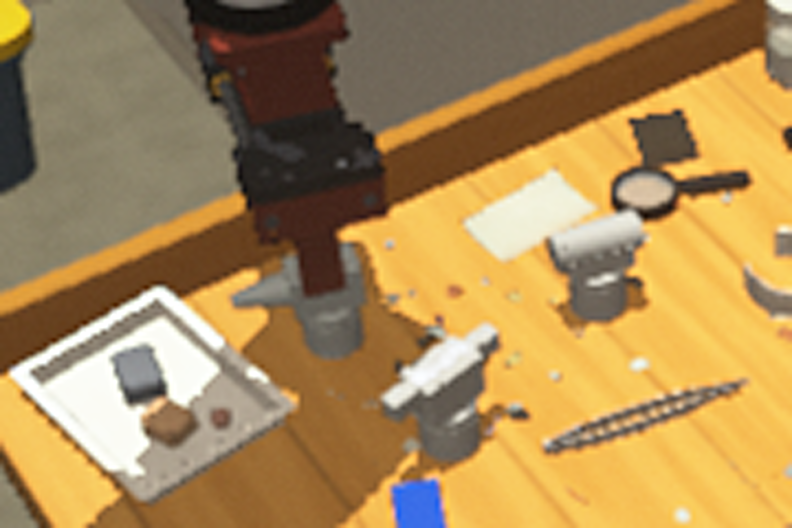

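move_arm([
  [0.3, [2, -3, 0], 0],
  [0.3, [2, -3, 0], 0],
])

```text
time: 1.95
tool_pos: [489.9, 208.2, 93.1]
tcp_rot: [3.139, -0.002, 1.314]
wrist_force: [-0.5, -0.2, 0.8]
width: 61.4
```

```bash
python3 - <<'E'
from h import *
s=get_state(); print(s['time'],s['tool_pos'],np.degrees(s['tcp_rot']),s['wrist_force'])
im,d,c=snap('wrist','w2'); a=im[80:320,200:440]; cv2.imwrite('pics/w2c.png',cv2.resize(a,None,fx=2.4,fy=2.4))
E
```

```text
1.95 [489.92950941 208.17512213  93.14866238] [ 1.79869623e+02 -9.30453204e-02  7.53041524e+01] [-0.54943646 -0.19245699  0.81585377]
```

View pics/w2c.png

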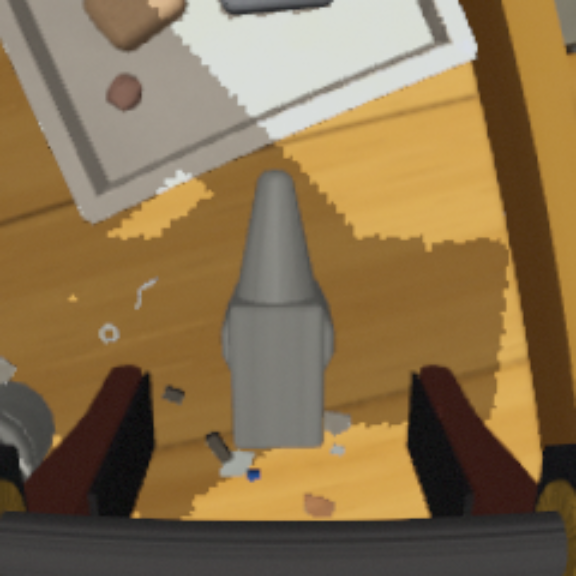

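The block sits centred between the fingers, with its top face at crop rows 303–445. I'll re-measure from this picture before going down.

```bash
python3 - <<'E'
from h import *
im,C=wcloud('w2')
m=np.zeros((400,640),bool); m[140:275,285:345]=1
mm=m&(C[...,2]>53)&(C[...,2]<66); p=C[mm]
r=cv2.minAreaRect(p[:,:2].astype(np.float32)); print(len(p),np.median(p[:,2]),p.mean(0),r)
for v in (207,236,264): print(C[v,316])
# column check at edges
z=C[236,280:350]; print([ (280+i,round(float(q[2]))) for i,q in enumerate(z)][10:60:2])
E
```

```text
2797 58.565138230423116 [482.14861036 209.54713166  57.96486567] ((477.8675231933594, 210.23036193847656), (24.092031478881836, 59.39352035522461), 76.34468841552734)
[468.85761275 213.66265665  56.65032801]
[485.8022431  209.19472602  59.53338662]
[504.55549002 204.24786989  58.8902528 ]
[(290, -1), (292, -1), (294, -1), (296, 58), (298, 58), (300, 57), (302, 59), (304, 59), (306, 59), (308, 59), (310, 60), (312, 58), (314, 58), (316, 60), (318, 60), (320, 60), (322, 59), (324, 59), (326, 58), (328, 59), (330, 59), (332, 59), (334, 59), (336, 1), (338, -1)]
```

move_arm([
  [0.3, [-1.5, 0.7, -25], 0],
  [0.3, [-1.5, 0.7, -37], 0],
  [0.3, [-1.5, 0.7, -37], 0],
  [0.3, [-1.5, 0.7, -37], 0],
], grip_force=15)

```text
time: 2.4
tool_pos: [487.3, 208.6, 55.0]
tcp_rot: [-3.141, 0.0, 1.314]
wrist_force: [-0.1, -0.0, 0.8]
width: 61.5
```

move_arm([
  [0.8, [0, 0, 0], 0],
  [0.8, [0, 0, 0], 0],
  [0.8, [0, 0, 0], 0],
  [0.8, [0, 0, 0], 0],
], grip_force=15)

```text
time: 2.8
tool_pos: [487.4, 208.7, 55.0]
tcp_rot: [3.141, -0.0, 1.314]
wrist_force: [0.8, -0.4, 1.2]
width: 33.0
```

move_arm([
  [1, [0, 0, 0], 0],
  [1, [0, 0, 0], 0],
  [1, [0, 0, 0], 0],
  [1, [0, 0, 0], 0],
], grip_force=45)

```text
time: 3.2
tool_pos: [487.3, 208.6, 54.8]
tcp_rot: [3.141, -0.0, 1.314]
wrist_force: [-0.5, -0.7, 2.7]
width: 23.9
```

move_arm([
  [1, [0, 0, 8], 0],
  [1, [0, 0, 40], 0],
  [1, [0, 0, 80], 0],
  [1, [10, -20, 120], -5],
  [1, [30, -60, 145], -10],
])

```text
time: 3.7
tool_pos: [516.9, 150.8, 202.2]
tcp_rot: [3.14, -0.002, 1.14]
wrist_force: [1.0, -0.2, -2.3]
width: 23.8
```

move_arm([
  [1, [20, -45, 0], -5],
  [1, [40, -90, 0], -10],
  [1, [60, -135, 0], -15],
  [1, [80, -180, 0], -20],
  [1, [100, -220, 0], -20],
])

```text
time: 4.2
tool_pos: [616.8, -72.7, 199.2]
tcp_rot: [-3.141, 0.0, 0.788]
wrist_force: [0.7, 1.0, -2.3]
width: 23.7
```

move_arm([
  [1, [23, -50, 0], 0],
  [1, [23, -74, 0], 0],
  [1, [23, -74, 0], 0],
  [1, [23, -74, 0], 0],
])

```text
time: 4.6
tool_pos: [639.0, -144.7, 198.7]
tcp_rot: [-3.14, 0.0, 0.789]
wrist_force: [-0.5, 0.7, -2.1]
width: 23.5
```

```bash
python3 - <<'E'
from h import *
s=get_state(); print(s['time'],s['tool_pos'],np.degrees(s['tcp_rot']),s['wrist_force'],s['moment'],s['width'])
im,d,c=snap('wrist','w3');
E
```

```text
4.6 [ 638.96715113 -144.70863068  198.66883341] [-1.79917934e+02  2.60632932e-02  4.52173800e+01] [-0.48218377  0.70626349 -2.10595391] [0.00614335 0.00674264 0.01176234] 23.48347552991901
```

View pics/w3.png

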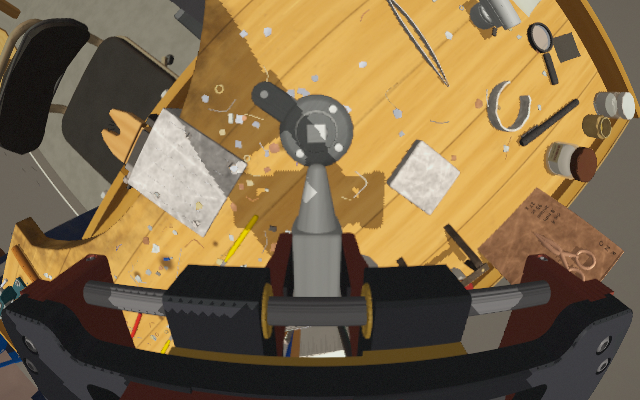

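The drive top shows as a bright square at (317,133), almost parallel to the picture's axes. The toe points to (262,92), and the held horn points toward the post.

```bash
python3 - <<'E'
from h import *
im,C=wcloud('w3')
cv2.imwrite('pics/w3c.png',cv2.resize(im[75:175,240:370],None,fx=6,fy=6,interpolation=cv2.INTER_CUBIC))
def sel(u0,u1,v0,v1,zl,zh):
    m=np.zeros((400,640),bool); m[v0:v1,u0:u1]=1
    return m&(C[...,2]>zl)&(C[...,2]<zh)
m=sel(295,345,105,160,64,80); p=C[m]; r=cv2.minAreaRect(p[:,:2].astype(np.float32)); print('drive',len(p),p.mean(0),r)
m=sel(285,350,95,163,44,56); p=C[m]; r=cv2.minEnclosingCircle(p[:,:2].astype(np.float32)); print('collar',len(p),p.mean(0),r)
m=sel(245,360,75,175,7,18); p=C[m]
# foot disc fit: boundary away from toe
q=p[:,:2].astype(np.float32); hull=cv2.convexHull(q)[:,0]; print(np.median(p[:,2])); print(hull.round(1).tolist())
m=sel(245,285,75,130,5,18); p=C[m]; print('toe',len(p),p.mean(0),cv2.minAreaRect(p[:,:2].astype(np.float32)))
# held head
m=sel(285,350,150,300,130,215); p=C[m]; print(len(p)); print('col', [C[v,316].round(0).tolist() for v in range(160,300,8)])
E
```

```text
drive 312 [ 594.14041076 -100.47496255   70.87045514] ((593.6944580078125, -100.77288055419922), (15.586726188659668, 14.93104076385498), 45.52466583251953)
collar 885 [ 594.20700159 -100.50557014   48.97379842] ((594.543701171875, -100.6479721069336), 19.267200469970703)
12.19508139153595
[[634.4000244140625, -100.5999984741211], [634.2000122070312, -99.0], [631.7999877929688, -87.5999984741211], [630.2000122070312, -83.0], [627.0999755859375, -78.5], [614.5999755859375, -66.5], [610.0, -63.599998474121094], [601.7000122070312, -61.29999923706055], [591.0999755859375, -61.400001525878906], [588.0999755859375, -61.599998474121094], [584.4000244140625, -62.29999923706055], [582.0999755859375, -63.099998474121094], [576.9000244140625, -65.30000305175781], [517.5, -100.5], [516.2999877929688, -101.9000015258789], [512.7000122070312, -106.5], [513.5999755859375, -116.19999694824219], [515.2000122070312, -119.19999694824219], [517.7999877929688, -122.5], [521.7000122070312, -124.9000015258789], [526.5, -126.4000015258789], [591.7999877929688, -140.3000030517578], [594.9000244140625, -140.60000610351562], [603.2999877929688, -139.6999969482422], [608.5999755859375, -137.39999389648438], [611.7999877929688, -136.0], [628.4000244140625, -119.0], [629.0999755859375, -118.0999984741211], [631.5, -114.4000015258789], [633.7999877929688, -109.0]]
toe 1002 [ 536.69363994 -111.70428212   10.96965989] ((540.8745727539062, -110.62207794189453), (56.32526779174805, 31.442005157470703), 0.4159017503261566)
5829
col [[nan, nan, nan], [603.0, -109.0, 194.0], [606.0, -111.0, 195.0], [608.0, -114.0, 195.0], [611.0, -116.0, 196.0], [614.0, -119.0, 196.0], [616.0, -121.0, 199.0], [nan, nan, nan], [622.0, -127.0, 200.0], [624.0, -130.0, 201.0], [627.0, -132.0, 203.0], [630.0, -135.0, 203.0], [632.0, -138.0, 204.0], [636.0, -142.0, 202.0], [639.0, -144.0, 202.0], [642.0, -147.0, 203.0], [646.0, -151.0, 203.0], [649.0, -154.0, 203.0]]
```

View pics/w3c.png

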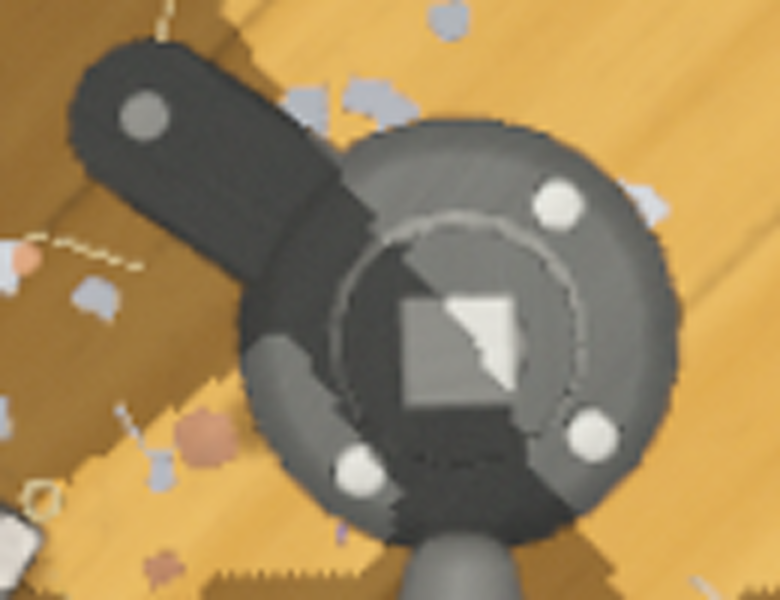

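```bash
python3 - <<'E'
from h import *
from scipy.optimize import least_squares
im,C=wcloud('w3')
t=np.array([638.97,-144.71]); a=np.radians(45.217); ex=np.array([np.cos(a),np.sin(a)]); ey=np.array([np.cos(a+np.pi/2),np.sin(a+np.pi/2)])
D=(C[...,:2]-t); X=D@ex; Y=D@ey; Z=C[...,2]-198.67
for v in range(168,262,6):
    row=[u for u in range(270,365) if -40<Z[v,u]<30 and abs(X[v,u])<25]
    if row: print(v,row[0],row[-1],X[v,row[0]].round(1),X[v,row[-1]].round(1),Y[v,(row[0]+row[-1])//2].round(1),Z[v,(row[0]+row[-1])//2].round(1))
# toe & foot fit: signed distance model to mask
ax0=np.array([594.3,-100.75])
m=(C[...,2]>6)&(C[...,2]<18)&(np.hypot(C[...,0]-594,C[...,1]+100)<100); m[170:]=0
p=C[m][:,:2]
r=p-ax0
for lo,hi in((44,52),(50,58),(56,64),(62,70)):
  for th in [9.5]:
    c=np.array([-np.cos(np.radians(th)),-np.sin(np.radians(th))]); n=np.array([-c[1],c[0]])
    s=r@c; w=r@n; k=(s>lo)&(s<hi); print('toe',lo,hi,k.sum(),w[k].min().round(1),w[k].max().round(1),'mid',((w[k].min()+w[k].max())/2).round(2))
E
```

```text
168 308 325 -3.5 4.8 51.0 -4.7
174 306 326 -4.5 5.3 48.3 -3.5
180 305 327 -5.1 5.8 45.5 -2.5
186 304 328 -5.6 6.3 42.4 -3.3
192 302 330 -6.7 7.3 39.7 -2.5
198 301 331 -7.1 7.9 36.9 -1.7
204 301 332 -7.1 8.4 34.2 -0.6
210 300 333 -7.6 9.0 31.1 -1.0
216 299 334 -8.2 9.5 nan nan
222 296 338 -10.4 12.4 25.7 0.9
228 293 339 -13.9 14.4 22.8 1.4
234 279 354 -20.0 21.3 19.5 1.1
240 277 356 -19.9 21.3 17.5 3.9
246 276 357 -19.7 20.9 14.3 3.6
252 273 360 -20.0 21.4 11.3 4.2
258 270 363 -20.8 22.0 8.0 4.0
toe 44 52 224 -15.7 85.8 mid 35.08
toe 50 58 226 -15.7 83.9 mid 34.13
toe 56 64 216 -15.6 80.3 mid 32.35
toe 62 70 206 -15.0 76.4 mid 30.72
```

move_arm([
  [1, [-25, 24, 0], 0],
  [1, [-45.3, 43.5, 0], 0],
  [1, [-45.3, 43.5, -30], 0],
  [1, [-45.3, 43.5, -60], 0],
  [1, [-45.3, 43.5, -60], 0],
])

```text
time: 5.15
tool_pos: [591.3, -98.6, 136.0]
tcp_rot: [-3.136, 0.004, 0.793]
wrist_force: [-0.0, 0.4, -2.4]
width: 24.1
```

move_arm([
  [1, [0, 0, 0], 0],
  [1, [0, 0, 0], 0],
])

```text
time: 5.35
tool_pos: [595.4, -100.5, 140.6]
tcp_rot: [3.14, -0.001, 0.792]
wrist_force: [0.5, 0.1, -2.5]
width: 23.6
```

```bash
python3 - <<'E'
from h import *
s=get_state(); print(s['time'],s['tool_pos'],np.degrees(s['tcp_rot']),s['wrist_force'],s['moment'],s['width'])
im,d,c=snap('wrist','w4'); im2,d,c=snap('scene','s4')
cv2.imwrite('pics/s4c.png',cv2.resize(im2[170:280,270:410],None,fx=5,fy=5,interpolation=cv2.INTER_CUBIC))
cv2.imwrite('pics/w4c.png',cv2.resize(im[120:320,200:430],None,fx=3,fy=3,interpolation=cv2.INTER_CUBIC))
E
```

```text
5.35 [ 595.43068508 -100.53088334  140.62538026] [ 1.79898198e+02 -7.31856739e-02  4.53524592e+01] [ 0.49421334  0.13030832 -2.45445448] [-0.02461193 -0.0254751   0.02874657] 23.58654430897901
```

View pics/s4c.png

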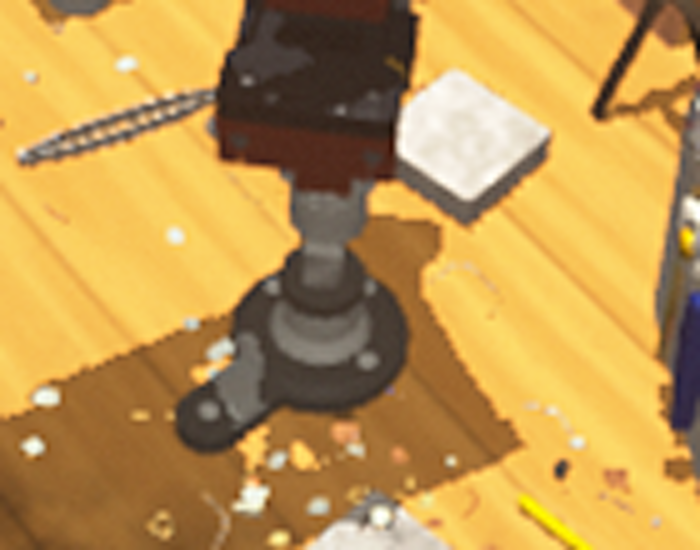

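View pics/w4c.png

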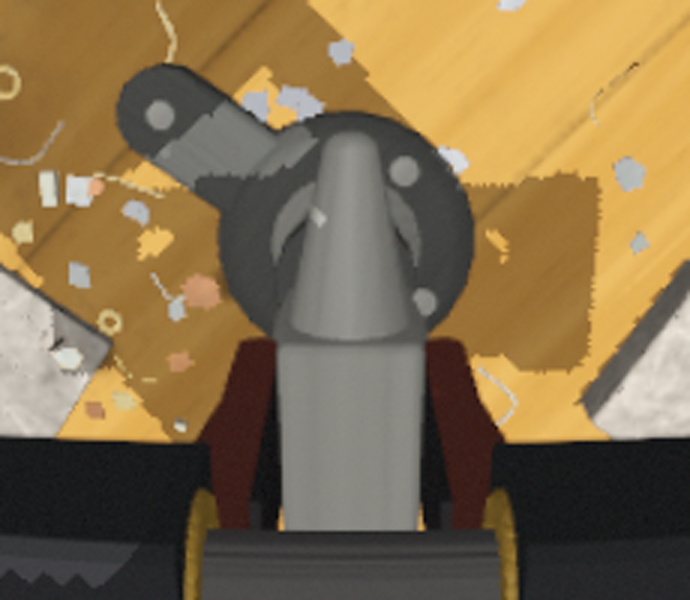

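move_arm([
  [1, [-0.9, 0.9, -5], 0],
  [1, [-0.9, 0.9, -10], 0],
  [1, [-0.9, 0.9, -10], 0],
  [1, [-0.9, 0.9, -10], 0],
  [1, [-0.9, 0.9, -10], 0],
])

```text
time: 5.95
tool_pos: [593.5, -100.1, 129.0]
tcp_rot: [-3.142, 0.0, 0.791]
wrist_force: [-0.3, -0.5, -1.4]
width: 23.7
```

move_arm([
  [1, [0, 0, -1], 0],
  [1, [0, 0, -2], 0],
  [1, [0, 0, -3], 0],
  [1, [0, 0, -4], 0],
  [1, [0, 0, -4], 0],
])

```text
time: 6.45
tool_pos: [593.9, -100.2, 125.1]
tcp_rot: [3.141, -0.0, 0.791]
wrist_force: [0.9, -1.0, -3.1]
width: 23.7
```

move_arm([
  [1, [0, -0.3, -1], 0],
  [1, [0, -0.3, -2], 0],
  [1, [0, -0.3, -3], 0],
  [1, [0, -0.3, -3], 0],
])

```text
time: 6.85
tool_pos: [593.7, -100.5, 122.0]
tcp_rot: [3.141, -0.0, 0.791]
wrist_force: [2.5, -1.6, -2.6]
width: 24.1
```

move_arm([
  [1, [0.3, -0.2, -1], 0],
  [1, [0.4, -0.3, -2], 0],
  [1, [0.4, -0.3, -3], 0],
  [1, [0.4, -0.3, -3], 0],
])

```text
time: 7.25
tool_pos: [593.8, -100.6, 118.9]
tcp_rot: [-3.141, 0.0, 0.791]
wrist_force: [2.0, -0.8, -3.5]
width: 23.9
```

move_arm([
  [1, [0.1, -0.1, -1], 0],
  [1, [0.2, -0.2, -2], 0],
  [1, [0.2, -0.2, -2], 0],
])

```text
time: 7.55
tool_pos: [594.1, -100.6, 116.9]
tcp_rot: [-3.141, -0.0, 0.791]
wrist_force: [1.6, 0.8, -1.3]
width: 23.6
```

move_arm([
  [1, [0, 0, -0.7], 0],
  [1, [0, 0, -1.4], 0],
  [1, [0, 0, -2], 0],
  [1, [0, 0, -2], 0],
])

```text
time: 7.95
tool_pos: [594.5, -100.7, 115.3]
tcp_rot: [3.141, -0.001, 0.791]
wrist_force: [1.9, 2.9, 0.3]
width: 23.6
```

move_arm([
  [1, [0.1, 0.1, -0.7], 0],
  [1, [0.2, 0.2, -1.4], 0],
  [1, [0.2, 0.2, -2], 0],
  [1, [0.2, 0.2, -2], 0],
])

```text
time: 8.35
tool_pos: [594.6, -100.6, 113.0]
tcp_rot: [3.141, -0.0, 0.791]
wrist_force: [3.3, 3.0, -1.8]
width: 23.5
```

move_arm([
  [1, [0.1, 0.1, -0.7], 0],
  [1, [0.2, 0.2, -1.4], 0],
  [1, [0.2, 0.2, -2], 0],
  [1, [0.2, 0.2, -2], 0],
])

```text
time: 8.75
tool_pos: [594.4, -100.4, 110.8]
tcp_rot: [-3.141, 0.0, 0.791]
wrist_force: [4.1, 1.0, -1.3]
width: 24.0
```

move_arm([
  [1, [0.1, 0.1, -0.7], 0],
  [1, [0.2, 0.2, -1.4], 0],
  [1, [0.2, 0.2, -1.4], 0],
])

```text
time: 9.05
tool_pos: [594.4, -100.3, 109.3]
tcp_rot: [-3.141, 0.001, 0.791]
wrist_force: [3.1, 1.7, -2.0]
width: 23.6
```

move_arm([
  [1, [0, 0, -0.7], 0],
  [1, [0, 0, -1.4], 0],
  [1, [0, 0, -1.4], 0],
])

```text
time: 9.35
tool_pos: [594.3, -100.2, 107.9]
tcp_rot: [-3.141, 0.001, 0.791]
wrist_force: [2.7, 0.2, -2.0]
width: 23.8
```

move_arm([
  [1, [0, 0, -0.7], 0],
  [1, [0, 0, -1.4], 0],
  [1, [0, 0, -1.4], 0],
])

```text
time: 9.65
tool_pos: [594.3, -100.3, 106.5]
tcp_rot: [-3.141, 0.001, 0.791]
wrist_force: [1.1, -0.9, -3.5]
width: 23.6
```

```bash
python3 - <<'E'
from h import *
s=get_state(); print(s['time'],s['tool_pos'],np.degrees(s['tcp_rot']),s['wrist_force'],s['moment'],s['width'])
im,d,c=snap('wrist','w5'); im2,d,c=snap('scene','s5')
cv2.imwrite('pics/s5c.png',cv2.resize(im2[170:280,270:410],None,fx=5,fy=5,interpolation=cv2.INTER_CUBIC))
E
```

```text
9.65 [ 594.32183071 -100.26321188  106.4901608 ] [-1.79967863e+02  3.11548506e-02  4.53111152e+01] [ 1.05562773 -0.8678279  -3.50484862] [ 0.01047694 -0.25349371  0.07090434] 23.622590025333235
```

View pics/s5c.png

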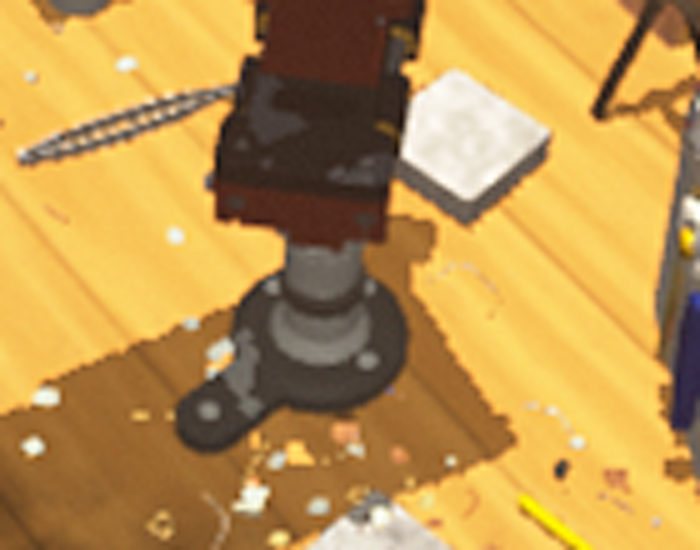

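View pics/w5.png

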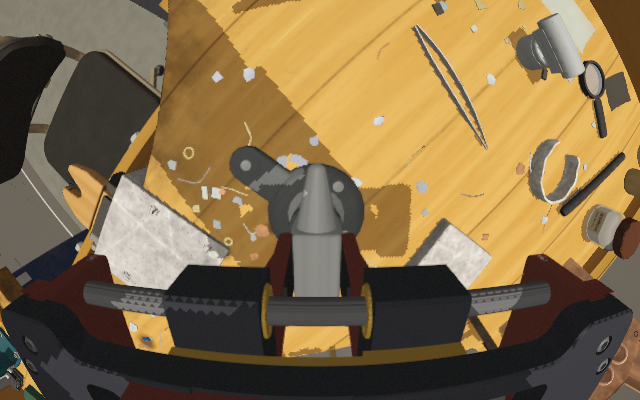

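move_arm([
  [1, [0, 0, -0.5], 0],
  [1, [0, 0, -1], 0],
  [1, [0, 0, -1], 0],
])

```text
time: 10.05
tool_pos: [594.3, -100.3, 105.7]
tcp_rot: [-3.141, 0.001, 0.791]
wrist_force: [0.2, -1.1, -2.0]
width: 23.8
```

move_arm([
  [1, [0, 0, -0.5], 0],
  [1, [0, 0, -0.8], 0],
  [1, [0, 0, -0.8], 0],
])

```text
time: 10.35
tool_pos: [594.4, -100.3, 104.9]
tcp_rot: [-3.141, 0.001, 0.791]
wrist_force: [-1.1, -1.3, -2.6]
width: 23.6
```

move_arm([
  [1, [0, 0, -0.5], 0],
  [1, [0, 0, -0.8], 0],
  [1, [0, 0, -0.8], 0],
])

```text
time: 10.65
tool_pos: [594.4, -100.3, 104.8]
tcp_rot: [-3.141, 0.0, 0.791]
wrist_force: [-3.0, -1.8, 5.1]
width: 23.7
```

move_arm([
  [1, [0, 0, -0.5], 0],
  [1, [0, 0, -0.8], 0],
  [1, [0, 0, -0.8], 0],
])

```text
time: 10.95
tool_pos: [594.5, -100.4, 104.7]
tcp_rot: [-3.141, 0.0, 0.791]
wrist_force: [-6.4, -1.6, 11.8]
width: 24.1
```

```bash
python3 - <<'E'
from h import *
s=get_state(); print(s['time'],s['tool_pos'],s['wrist_force'],s['moment'])
# grasp height check: block top relative to TCP in w3 vs w5
for f,t in(('w2',None),('w3',198.67),('w5',106.49)):
    im,C=wcloud(f)
    p=C[225:262,305:328] if f!='w2' else C[215:260,305:328]
    z=p[...,2]; print(f,np.nanmedian(z),None if t is None else np.nanmedian(z)-t)
E
```

```text
10.95 [ 594.48775092 -100.35323284  104.72104184] [-6.35095589 -1.56338255 11.76958011] [-0.27637933  1.23830724  0.01925751]
w2 58.82289246498266 None
w3 202.53101941693328 3.8610194169332885
w5 110.199945683679 3.7099456836790097
```

```bash
cat > toe.py <<'E'
from h import *
from scipy.ndimage import label
def toe(C,seed=None,ax=None,zl=6,zh=18):
    m=(C[...,2]>zl)&(C[...,2]<zh)&(np.hypot(C[...,0]-594,C[...,1]+101)<92)
    p=C[m][:,:2]; r=p-ax
    th=np.radians(9.0)
    for it in range(6):
        c=np.array([-np.cos(th),-np.sin(th)]); n=np.array([-c[1],c[0]])
        s=r@c; w=r@n; sm=[];wm=[];ww=[]
        for lo in np.arange(44,70,2):
            k=(s>lo)&(s<lo+2)&(abs(w)<22)
            if k.sum()>3: sm.append(lo+1); wm.append((w[k].min()+w[k].max())/2); ww.append(np.ptp(w[k]))
        th+=np.arctan(np.mean(np.array(wm)/np.array(sm)))
    return np.degrees(th),np.array(wm).round(1),np.array(ww).round(1)
E
python3 - <<'E'
from toe import *
for f,fn in(('w3',wcloud),('w4',wcloud),('w5',wcloud),('top0',cloud),('scene0',cloud)):
    im,C=fn(f)
    ax={'top0':(595,-98.7),'scene0':(594,-104.5)}.get(f,(594.2,-100.7))
    print(f,*toe(C,None,np.array(ax)))
E
```

```text
w3 9.000965524579955 [ 0.2 -0.1 -0.4 -0.8  0.3 -0.   0.1  0.1 -0.3  0.2  0.5  0.2  0.2] [29.2 29.  29.  28.8 29.1 29.  29.7 29.1 29.3 29.1 29.2 29.1 28.4]
w4 9.616104763215766 [-0.   0.3  0.   0.2 -0.1  0.3  0.  -0.1 -0.3 -0.2  0.1 -0.2 -0.2] [29.1 29.1 29.3 29.9 29.2 30.3 29.8 28.4 29.6 29.8 30.1 28.4 28.4]
w5 9.29174792749485 [ 0.1 -0.4  0.3 -0.1  0.3 -0.   0.3 -0.1 -0.  -0.4 -0.1  0.4 -0. ] [29.7 29.  29.5 29.6 29.9 29.2 29.7 28.5 29.3 28.3 29.6 28.7 28.4]
top0 8.252056722098544 [-0.8 -1.2  1.1 -1.9 -2.1  0.5  0.2  2.5  1.2  2.2 -1.2  3.   1. ] [33.4 33.4 27.7 22.4 33.1 27.9 27.5 11.  25.6 27.9 22.1 19.2 27.8]
scene0 9.83147977064384 [-0.6  4.3  0.2 -1.2  0.5  3.  -1.5 -0.4  0.1 -0.1 -2.  -1.7 -2.4] [30.5 18.4 26.1 24.  27.6 23.9 25.2 27.4 26.2 28.  30.2 28.6 27.3]
```

move_arm([
  [1, [0.3, 0, 0.8], 0],
  [1, [0.5, 0, 1.5], 0],
  [1, [0.5, 0, 1.5], 0],
])

```text
time: 11.25
tool_pos: [594.6, -100.3, 104.8]
tcp_rot: [-3.141, 0.001, 0.791]
wrist_force: [-4.7, -2.6, 2.6]
width: 23.9
```

move_arm([
  [1, [0, 0, 0], 3],
  [1, [0, 0, 0], 6],
  [1, [0, 0, 0], 9],
  [1, [0, 0, 0], 12],
  [1, [0, 0, 0], 15],
])

```text
time: 11.75
tool_pos: [594.4, -101.0, 104.8]
tcp_rot: [-3.14, 0.002, 1.055]
wrist_force: [-7.2, -6.3, 2.8]
width: 23.7
```

move_arm([
  [1, [-0.5, -0.5, 0], 0],
  [1, [-0.8, -0.7, 0], 3],
  [1, [-0.8, -0.7, 0], 6],
  [1, [-0.8, -0.7, 0], 9],
])

```text
time: 12.15
tool_pos: [594.2, -101.2, 104.8]
tcp_rot: [-3.141, 0.0, 1.211]
wrist_force: [-4.0, -3.0, 2.0]
width: 23.7
```

move_arm([
  [1, [-0.2, -0.2, 0], 4],
  [1, [-0.2, -0.2, 0], 8],
  [1, [-0.2, -0.2, 0], 12],
])

```text
time: 12.45
tool_pos: [594.1, -101.4, 104.8]
tcp_rot: [-3.141, 0.0, 1.422]
wrist_force: [-3.6, -3.8, 1.3]
width: 23.5
```

move_arm([
  [1, [-0.3, -0.3, 0], 5],
  [1, [-0.3, -0.4, 0], 10],
  [1, [-0.3, -0.4, 0], 15],
  [1, [-0.3, -0.4, 0], 18],
  [1, [-0.3, -0.4, 0], 18],
])

```text
time: 12.95
tool_pos: [594.0, -101.6, 104.8]
tcp_rot: [3.142, 0.0, 1.733]
wrist_force: [-1.4, -3.3, -0.6]
width: 23.9
```

```bash
python3 - <<'E'
from h import *
s=get_state(); print(s['time'],s['tool_pos'],np.degrees(s['tcp_rot']),s['wrist_force'],s['moment'])
im,d,c=snap('wrist','w6'); cv2.imwrite('pics/w6c.png',cv2.resize(im[100:300,200:430],None,fx=3,fy=3,interpolation=cv2.INTER_CUBIC))
from toe import toe
im,C=wcloud('w6'); print(toe(C,None,np.array([594.2,-100.9])))
for v in range(150,240,6):
    row=[u for u in range(280,350) if C[v,u,2]>90 and C[v,u,2]<107]
    if len(row)>4: print(v,row[0],row[-1],np.nanmean(C[v,row],0).round(1))
E
```

```text
12.95 [ 593.99389845 -101.64301585  104.80828067] [1.79994991e+02 6.54668617e-03 9.93194608e+01] [-1.38505124 -3.33191415 -0.63315919] [-0.46389733  0.51023634 -0.06461546]
(np.float64(9.558594161505715), array([ 0. ,  0.1,  0. ,  0. ,  0.1, -0. , -0. , -0. , -0. , -0.1, -0. ,
       -0.1, -0. ]), array([28.5, 28.6, 28.4, 28.4, 28.4, 28.4, 28.2, 28.3, 28.2, 28.1, 28.1,
       28.1, 28.1]))
168 308 325 [ 544.7 -109.2   98.7]
174 306 326 [ 547.5 -109.    99.5]
180 306 327 [ 550.2 -108.3  100.2]
186 305 328 [ 553.  -107.9  100.7]
192 304 330 [ 555.8 -107.2  101.1]
198 302 331 [ 558.7 -107.   101.6]
204 301 332 [ 561.6 -106.5  102. ]
210 300 333 [ 564.4 -106.1  102.6]
216 299 334 [ 567.3 -105.6  103. ]
222 296 336 [ 570.4 -105.2  102.8]
228 294 339 [ 573.4 -104.3  103. ]
234 293 340 [ 575.5 -104.9  106.2]
```

View pics/w6c.png

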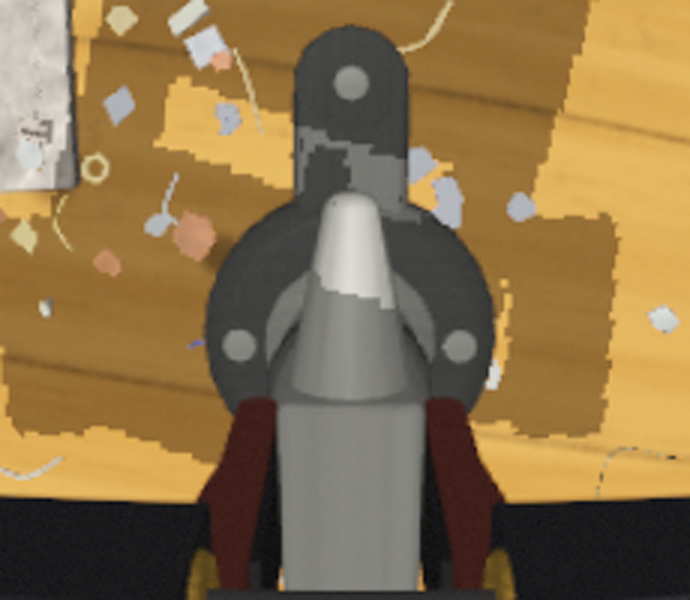

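The horn lies over the toe: both run along crop column 350, within about 0.5°. I'll ease off the side load and let go.

move_arm([
  [1, [-0.1, -0.4, 0], 0],
  [1, [-0.1, -0.4, 0], 0],
  [0.5, [-0.1, -0.4, 0], 0],
  [0.5, [-0.1, -0.4, 0], 0],
  [0.5, [-0.1, -0.4, 0], 0],
], grip_force=10)

```text
time: 13.5
tool_pos: [594.3, -101.8, 105.3]
tcp_rot: [3.141, 0.0, 1.733]
wrist_force: [1.2, -0.4, 0.6]
width: 42.6
```

move_arm([
  [0.4, [0, 0, 0], 0],
  [0.4, [0, 0, 0], 0],
  [0.4, [0, 0, 0], 0],
])

```text
time: 13.8
tool_pos: [593.9, -101.9, 105.0]
tcp_rot: [3.141, 0.0, 1.733]
wrist_force: [0.1, 0.1, 0.5]
width: 52.7
```

move_arm([
  [0.4, [0, 0, 20], 0],
  [0.4, [0, 0, 60], 0],
  [0.4, [0, 0, 100], 0],
  [0.4, [15, 0, 125], 0],
  [0.4, [30, 5, 125], 0],
])

```text
time: 14.3
tool_pos: [626.3, -97.7, 234.9]
tcp_rot: [3.134, 0.003, 1.733]
wrist_force: [0.2, -0.4, 0.2]
width: 52.6
```

move_arm([
  [0.4, [0, 0, 0], 0],
  [0.4, [0, 0, 0], 0],
  [0.4, [0, 0, 0], 0],
])

```text
time: 14.6
tool_pos: [622.5, -96.9, 228.8]
tcp_rot: [-3.139, -0.001, 1.733]
wrist_force: [-0.6, 0.2, 0.8]
width: 52.5
```

```bash
python3 - <<'E'
from h import *
from toe import toe
s=get_state(); print(s['time'],s['tool_pos'],np.degrees(s['tcp_rot']),s['wrist_force'])
im,d,c=snap('wrist','w7'); cv2.imwrite('pics/w7c.png',cv2.resize(im[60:260,200:430],None,fx=3,fy=3,interpolation=cv2.INTER_CUBIC))
im2,_,_=snap('scene','s7')
cv2.imwrite('pics/s7c.png',cv2.resize(im2[170:280,270:410],None,fx=5,fy=5,interpolation=cv2.INTER_CUBIC))
im,C=wcloud('w7'); print(toe(C,None,np.array([594.2,-100.9])))
hv=[]
m=(np.hypot(C[...,0]-594,C[...,1]+101)<60)&(C[...,2]>104)&(C[...,2]<114); p=C[m]; print('block',len(p),np.median(p[:,2]),p.mean(0),cv2.minAreaRect(p[:,:2].astype(np.float32)))
for v in range(80,200,4):
    row=[u for u in range(290,340) if 92<C[v,u,2]<104]
    if len(row)>4: hv.append((C[v,row[0],:2]+C[v,row[-1],:2])/2)
hv=np.array(hv); l=cv2.fitLine(hv.astype(np.float32),cv2.DIST_L2,0,.01,.01).ravel(); print('horn',len(hv),l,np.degrees(np.arctan(l[1]/l[0])))
im,P=cloud('s7'); m=(np.hypot(P[...,0]-594,P[...,1]+105)<30)&(P[...,2]>104); print('scene top z',np.median(P[m][:,2]))
E
```

```text
14.6 [622.47449152 -96.90254366 228.79874524] [-1.79857285e+02 -4.41985250e-02  9.93096431e+01] [-0.6403794   0.20059234  0.75071427]
(np.float64(9.449918876027098), array([ 0. ,  0. ,  0. ,  0. ,  0. ,  0. , -0. ,  0. , -0. , -0. , -0.1,
       -0. , -0. ]), array([28.9, 28.9, 28.9, 28.9, 28.8, 28.9, 28.7, 28.8, 28.8, 28.8, 28.8,
       28.7, 28.7]))
block 1409 108.66517561700903 [ 591.63414652 -102.21954312  108.3880068 ] ((585.2626342773438, -102.67063903808594), (57.32018280029297, 24.838356018066406), 8.760510444641113)
horn 10 [ 9.90049958e-01  1.40716404e-01  5.58799866e+02 -1.06519936e+02] 8.089303
scene top z 391.24814793332405
```

View pics/w7c.png

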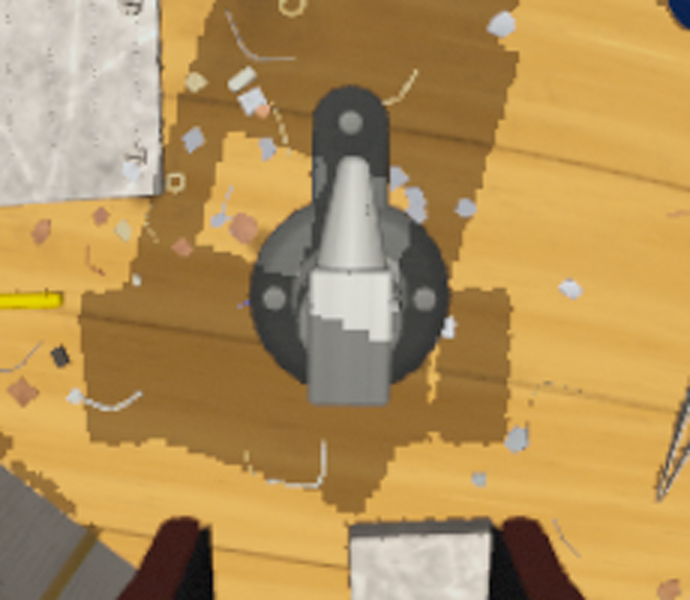

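View pics/s7c.png

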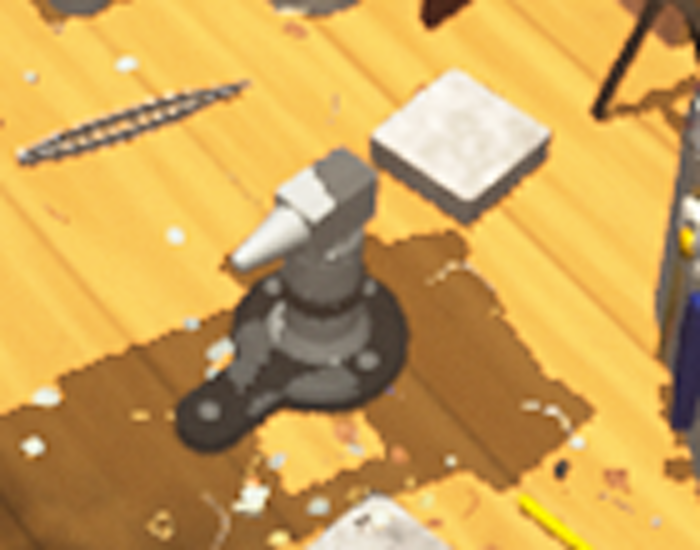

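```bash
python3 -c "
from plant import *
print(get_state()['time'],get_state()['wrist_force']); print(job_done())"
```

```text
14.7 [ 0.37321204 -0.13909209  0.03824968]
the job is handed in; nothing more can be done
None
```

The horn head is on the post, sitting on the collar with its horn over the long toe. I let go and handed the job in at 14.7 s, with the gripper clear and touching nothing.

- **Seating:** The head stopped hard at TCP height 104.7–104.8 mm, the height expected for fully home. After release its top measured 108.7 mm, or about 110 mm once corrected for the wrist camera reading about 1.5 mm low.
- **Spring ball:** I never saw the click as a force peak. Between steps I saw only about 3 N as the ball began to push. That the ball has snapped in is inferred from the depth and the hard stop.
- **Force:** The highest wrist force I read between steps was about 14 N on the collar; lateral force during the turn reached about 10 N.
- **Direction:** The toe points 9.4° off the world's -x, and the tool let go at 99.3°, which puts the horn at 9.3°. After release the block measured 8.8° and a noisier fit of the horn 8.1°, so the horn is about 0.5–1.5° off the toe. I left it there rather than grip it again.
- **Other things:** I did not touch the other heads or the things on the bench. I checked this only in the final close-ups around the post, not with a full view of the bench.

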